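Empty the sample carrier, then pinch its catches and hold it out of the dock

TASK

Empty the sample carrier in its dock on the microscopy bench: set (do not drop) the amber vial in the brown tray and the white vial in the blue tray. Then pinch the carrier's two orange side catches together, lift the empty carrier straight up about ten centimetres above its seat, and finish while still holding it there, level and clear of everything. Leave the other things on the bench where they are.

Things in the scene. Friction and masses are not known exactly. Their poses are not given: they have to be found in the camera images.
- dock: white fixed dock: plate 150 (x) x 110 (y) x 12 mm, guides round the carrier and a steel keeper bar in a blue block at the middle of each long side, 28 to 44 mm from the centre line; guides and keepers end 32 mm above the bench. Origin at the centre of its underside, on the bench; x along the carrier, z up. Turned up to 0.5 rad either way
- carrier_pinch (a point): blue loose carrier 100 (x) x 32 (y) x 66 mm, 180 g empty. Point midway between its two orange catches, 48 mm above its underside, 18 mm below its top, 60 mm above the bench when seated. Axes as the dock's: y runs from catch to catch. Locked while either catch is out; with both pressed it lifts straight up, carried by the squeezed catches, which do not slide up or down on it
- catch_left_pad (a point): middle of the outer face of the +y orange catch, an upright slat 26 mm wide (x), from 4 to 64 mm above the carrier's underside. Its foot hooks under the keeper, so fingertips stay over 32 mm above the bench. Over both catches: 54 mm when out, 42 mm when pressed. 25 mm or more is free outside each catch above the keepers
- catch_right_pad (a point): the same point of the -y orange catch
- catch_left (a joint): travel of the +y catch, m: 0 out (locked), 0.006 fully pressed towards the carrier; it frees the dock beyond 0.004. Spring: 2.5 N to start, 5.5 N fully in; springs back when let go. Squeeze with about 20 to 30 N to carry the carrier
- catch_right (a joint): the same for the -y catch
- amber_vial_mid (a point): amber glass vial with white cap: upright cylinder 24 mm across, 70 mm tall, about 40 g; point at its centre, half-way up. It stands in one of the carrier's two square wells (26 mm wide, 28 mm deep, 32 mm either way from the carrier's middle along its x), underside 50 mm and top 120 mm above the bench, 42 mm of it above the carrier's top
- white_vial_mid (a point): white plastic vial with blue screw cap, same size, point and weight, in the other well
- brown_tray: fixed brown open tray 130 (x) x 110 (y) x 32 mm, walls and floor 4 mm. Origin at the centre of its underside. An amber vial already stands in it at about x +45, y +30 mm; the rest of it is free. To the left or right of the dock
- blue_tray: fixed blue open tray, same size; a white vial already stands in it at about x +45, y +30 mm. On the other side of the dock
- petri_stack: bystander: three stacked petri dishes, 94 mm across, 45 mm high, at the far side; origin under its centre
- slide_box: bystander: dark green slide box 90 x 170 x 32 mm, far side; origin under its centre
- stain_jar: bystander: small jar 56 mm across, 85 mm high, far left; origin under its centre
- beaker: bystander: beaker 70 mm across, 85 mm high, far right; origin under its centre
- marker: bystander: marker pen 130 x 14 x 13 mm, lying near the robot; origin under its centre

How it is judged:
On the way, in this order (a step that is already met when the one before it is completed fails the run):
1. both vials are let go in their trays (amber in brown, white in blue) with the carrier still in the dock (x of amber_vial_mid in the frame of brown_tray between -0.06 and 0.06 m and y of amber_vial_mid in the frame of brown_tray between -0.05 and 0.05 m and z of amber_vial_mid in the frame of brown_tray below 0.05 m and contact force between the fingers and amber_vial below 0.1 N and linear speed of each of amber_vial, white_vial below 0.05 m/s and x of white_vial_mid in the frame of blue_tray between -0.06 and 0.06 m and y of white_vial_mid in the frame of blue_tray between -0.05 and 0.05 m and z of white_vial_mid in the frame of blue_tray below 0.05 m and contact force between the fingers and white_vial below 0.1 N and z of carrier_pinch in the frame of dock below 0.066 m), for 0.2 s.
2. both catches are pinched in with the carrier still seated in the dock (value of joint each of catch_left, catch_right above 0.004 m and z of carrier_pinch in the frame of dock below 0.066 m), for 0.1 s.
At the end, for the whole second after the job is handed in: Vials at rest, let go: amber in brown tray, white in blue. Fingers hold the carrier by both catches (pressed over 4 mm), still, 60 to 160 mm above its seat, within 50 mm sideways of the dock, within 0.2 rad of level, off the dock. No bystander moved over 30 mm (x of amber_vial_mid in the frame of brown_tray between -0.06 and 0.06 m and y of amber_vial_mid in the frame of brown_tray between -0.05 and 0.05 m and z of amber_vial_mid in the frame of brown_tray below 0.05 m and contact force between the fingers and amber_vial below 0.1 N and linear speed of each of amber_vial, white_vial below 0.05 m/s and x of white_vial_mid in the frame of blue_tray between -0.06 and 0.06 m and y of white_vial_mid in the frame of blue_tray between -0.05 and 0.05 m and z of white_vial_mid in the frame of blue_tray below 0.05 m and contact force between the fingers and white_vial below 0.1 N and value of joint each of catch_left, catch_right above 0.004 m and z of carrier_pinch in the frame of dock between 0.12 and 0.22 m and horizontal distance between carrier_pinch and dock below 0.05 m and angle between carrier_pinch's own z axis and vertical below 0.2 rad and contact force between the fingers and carrier above 3 N and contact force between carrier and dock below 0.05 N and linear speed of carrier below 0.03 m/s and distance of each of petri_stack, slide_box, stain_jar, beaker, marker from where it was at the start of the episode below 0.03 m); the arm keeps its last pose, push and grip.
It fails at once if the amber vial is dropped (falls freely for more than about 4 cm) (contact force between the fingers and amber_vial below 0.02 N and linear speed of amber_vial above 0.9 m/s).
It fails at once if the white vial is dropped (falls freely for more than about 4 cm) (contact force between the fingers and white_vial below 0.02 N and linear speed of white_vial above 0.9 m/s).
It fails at once if a bystander is pushed more than 5 cm (distance of any of petri_stack, slide_box, stain_jar, beaker, marker from where it was at the start of the episode above 0.05 m).
It also fails if it takes over 67 s, if anything falls off the work surface, if the arm or the gripper's body presses on something with over 40 N, if the wrist force passes 120 N, or if a joint passes its speed limit or range.

ROBOT

A 7-joint arm with a two-finger parallel gripper is mounted at the origin on the work surface. World frame = base frame: x ahead of the robot, y to its left, z up, the work surface at z = 0. Lengths are in m, angles in rad, forces in N, time in s.
With the tool pointing down it reaches from about 0.4 to 0.875 m from the base axis. Payload 4.4 kg.
Tool frame: the origin (TCP) lies between the finger pads; the fingertips stand 8 mm ahead of it and the grasp point (between the pads) lies 11 mm behind it (ctrl.tip_extent is the distance from the TCP to the fingertips, in m); z points along the fingers, y is the line along which they close (so a half turn about z gives the same grasp; the last joint's range is limited). The gripper opens to 85 mm and grips with 20 to 120 N. Pads are 22 mm wide; open, the fingers measure 114 mm over their backs; the gripper's body (76 mm by 85 mm) begins 54 mm behind the grasp point. The pads swing forward as they close: fully open they stand 13 mm farther back than shut.
Start: joints at [-1.179, 0.628, 0.038, 1.517, -0.027, 0.996, -0.02], TCP at [0.287, 0.583, 0.239] pointing down, gripper open.
Joint ranges: [-3.06, 3.06], [-0.37, 2.12], [-1.25, 1.32], [0.18, 2.47], [-1.1, 4.24], [0.23, 1.98], [-2.94, 2.94]. Speed limits (rad/s): [2.57, 2.57, 3.14, 3.14, 3.14, 3.14, 3.14].

INTERFACE

Orientations are given as a rotation vector (axis times angle).
In Python, from rig import ctrl gives the robot as it stands.
- The arm moves only by the tool arm_command, never from a script. Its argument "steps" is a list of rows, each an object of numbers: "x", "y", "z": the shift along the world's x, y, z in m; "twist": the turn about the world's z in degrees; "claw": the opening, from 0 (shut) to 1 (fully open). In form: [{"x": .., "y": .., "z": .., "twist": .., "claw": ..}, ...]. A call has 1 to 8 rows; each row shifts and turns the commanded pose from where the row before left it; what a row does not reach is not made up. A row lasts 1/12 s, in which the tool goes at most 41.7 mm and 7.16 degrees, less where a joint would pass 70% of its speed; a pose out of reach is approached as far as the arm can. A call with a gripper value outside its range is refused whole. The fingers move at their own pace and stop on an object; "grip_force" is the grip in N (left out, the last holds). Time passes only in rows, so rows that do not move let the fingers close. It gives the time, the measured TCP pose, the force, the opening and the grip force at its end, in the units of the state.
- ctrl.read_state(): the state, without advancing time (a new reading comes with each control period).
- ctrl.get_image(name): name is "scene" or "top" or "wrist"; returns a dict with "image" (384x512x3 uint8, red, green, blue), "intrinsics" (3x3 intrinsics, pixels), "dist_coeffs" ([k1, k2, p1, p2, k3] as OpenCV has them; the pictures are not rectified), "world_from_camera" (4x4, takes a point from camera to world coordinates). Camera axes: x right, y up, looking along -z (the intrinsics and any distortion apply to the point x, -y, -z); pixel columns grow to the right and rows downward; lengths in m; the calibration is good to about 2 mm. A picture is of the moment at which its call begins. There is no depth.
- ctrl.job_done(): hands the job in; it is judged then, once.
The state is a dict: "clock": time; "qpos": joint angles; "dq": joint speeds; "tau": joint torques, N m; "tool_pos": TCP position; "tool_rot": TCP orientation; "force": force on the tool from outside, world axes, zero at the start; "wrist_torque": the same for the moment, N m; "gripper_width": finger opening in m; "finger_force": force on a finger pad.
Only numpy, scipy, OpenCV 4.12 (cv2) and the standard library are available. Lean on these libraries where they do the work, as an engineer would, in place of code of your own. Each camera call takes 0.05 s, during which the arm holds its last target. There are 200 camera calls.

## Working session

There is one attempt and no reset: what is moved stays moved. The work goes in short steps, Python scripts to look and compute and a tool call to move; the robot and the scene stay as the last step left them, time stands still between calls to the robot, and variables do not carry over. Pictures are saved under pics/ and viewed, at most 10 in all, crops included, and the job is handed in when it is done.

Besides the shell and the picture viewer there is one more tool, called as name(argument=value, ...), one argument or row to a line, values as JSON. arm_command: Moves the arm, as the interface text tells. Its arguments: {"type":"object","properties":{"steps":{"type":"array","items":{"type":"object","properties":{"x":{"type":"number"},"y":{"type":"number"},"z":{"type":"number"},"twist":{"type":"number"},"claw":{"type":"number"}}}},"grip_force":{"type":"number"}},"required":["steps"]}

```bash
mkdir -p pics; ls; cat > h.py <<'E'
import numpy as np, cv2
from rig import ctrl
def snap(name,fn):
    d=ctrl.get_image(name); cv2.imwrite('pics/'+fn+'.png',d['image'][:,:,::-1])
    np.savez('pics/'+fn+'.npz',K=d['intrinsics'],D=d['dist_coeffs'],T=d['world_from_camera']); return d
def w(fn,u,v,z):
    c=np.load('pics/'+fn+'.npz'); p=cv2.undistortPoints(np.array([[[u,v]]],float),c['K'],c['D'])[0,0]
    T=c['T']; r=T[:3,:3]@np.array([p[0],-p[1],-1]); o=T[:3,3]; return (o+r*(z-o[2])/r[2]).round(4)
def px(fn,P):
    c=np.load('pics/'+fn+'.npz');T=c['T']; q=T[:3,:3].T@(np.array(P)-T[:3,3]); q=q*[1,-1,-1]
    return cv2.projectPoints(q.reshape(1,1,3),np.zeros(3),np.zeros(3),c['K'],c['D'])[0].ravel().round(1)
E
python3 - <<'E'
from h import *
snap('top','top0');snap('scene','sc0')
a=cv2.imread('pics/top0.png')
cv2.imwrite('pics/top0b.png',cv2.resize(a,(800,600),interpolation=cv2.INTER_CUBIC))
print(ctrl.read_state())
E
```

```text
pics
{'clock': 0.1, 'qpos': array([-1.17881422,  0.62925995,  0.03846008,  1.51824251, -0.02697578,
        0.99628436, -0.01998251]), 'dq': array([ 1.88426758e-04, -1.66813393e-03, -2.80123372e-04, -3.02148473e-03,
        3.46302260e-04,  4.66922059e-04,  1.85319819e-05]), 'tau': array([ 3.61450060e-03, -5.64531791e+01,  1.23123061e+00, -1.93974620e+01,
        1.14502420e-02,  5.40046240e-03, -9.17112828e-06]), 'tool_pos': array([0.28702662, 0.58260627, 0.23848537]), 'tool_rot': array([-7.12714757e-01, -3.05933449e+00,  2.57878970e-03]), 'force': array([-0.67324197,  0.10676571,  0.21945676]), 'wrist_torque': array([ 0.00106943,  0.00583646, -0.00252219]), 'finger_force': 0.0, 'gripper_width': 0.08534533236577421}
```

View pics/top0b.png

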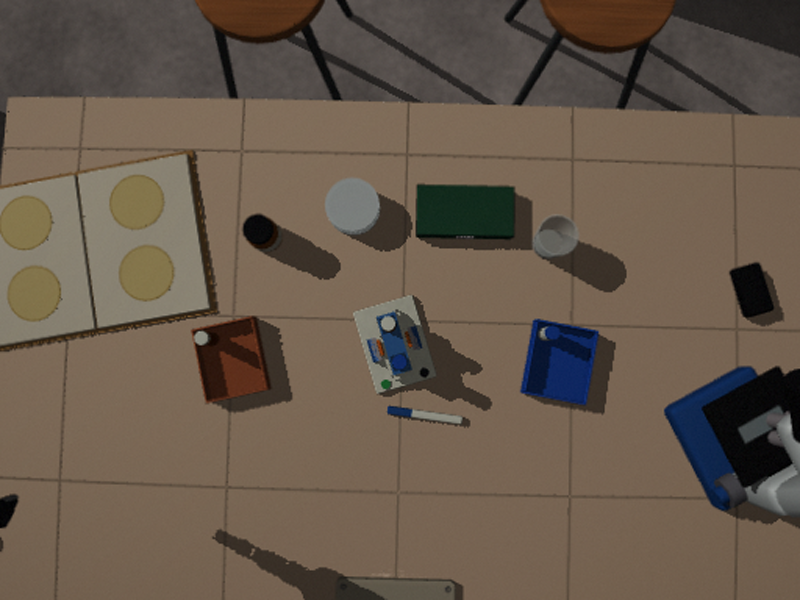

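View pics/sc0.png

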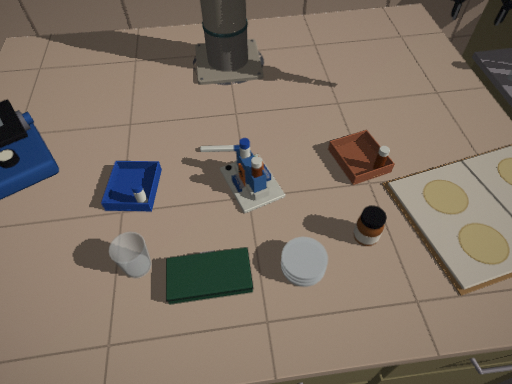

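The top view (800x600 scale) shows the amber vial with its white cap at (388,323) and the white vial with its blue cap at (400,362). The brown tray is at (231,359), the blue tray at (560,362) and the marker at (425,415). Next I'll measure from an enlarged crop.

```bash
python3 - <<'E'
from h import *
a=cv2.imread('pics/top0.png')
c=a[185:260,215:290]
cv2.imwrite('pics/c0.png',cv2.resize(c,(600,600),interpolation=cv2.INTER_CUBIC))
s=.64
print('amber',w('top0',388*s,323*s,.12),'white',w('top0',400*s,362*s,.12))
for n,u,v in (('brown',231,359),('blue',560,362)): print(n,w('top0',u*s,v*s,.03))
for n,P in dict(brown=[(195,331),(257,318),(270,389),(207,402)],blue=[(534,320),(599,331),(587,405),(522,394)]).items():
  print(n,[w('top0',u*s,v*s,.032)[:2].tolist() for u,v in P])
print('dock',[w('top0',u*s,v*s,.012)[:2].tolist() for u,v in [(353,312),(412,296),(436,376),(378,393)]])
E
```

```text
amber [0.5372 0.0214 0.12  ] white [0.4761 0.0007 0.12  ]
brown [0.4724 0.2919 0.03  ]
blue [ 0.4823 -0.2738  0.03  ]
brown [[0.5187, 0.3562], [0.5441, 0.2494], [0.4232, 0.2221], [0.3977, 0.3298]]
blue [[0.5533, -0.2275], [0.5373, -0.3406], [0.4099, -0.3209], [0.4262, -0.2087]]
dock [[0.5601, 0.0858], [0.591, -0.0166], [0.4526, -0.0619], [0.4205, 0.038]]
```

View pics/c0.png

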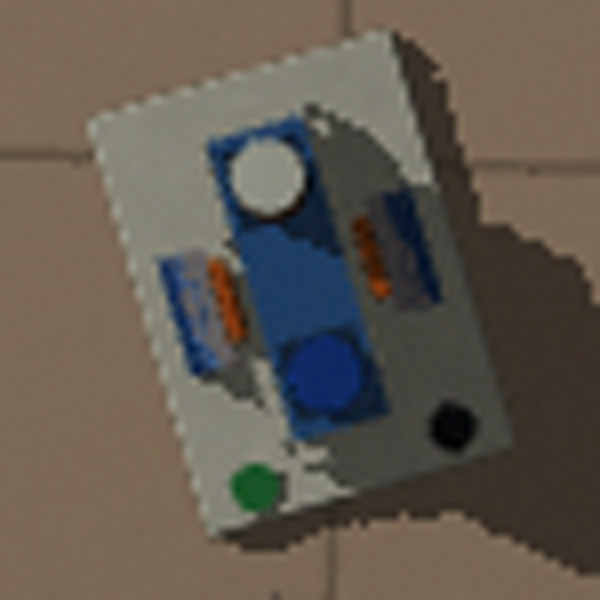

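The crop gives the dock centre at about (0.506, 0.011) with a yaw of 0.325 rad. The vials are 64.5 mm apart (64 expected), and the amber one is at the +x end. I'll move above the amber vial with the fingers closing along carrier y.

arm_command(
  steps=[
    {"x": 0.0156, "y": -0.035, "twist": 2.8},
    {"x": 0.0156, "y": -0.035, "twist": 2.8},
    {"x": 0.0156, "y": -0.035, "twist": 2.8},
    {"x": 0.0156, "y": -0.035, "twist": 2.8},
    {"x": 0.0156, "y": -0.035, "twist": 2.8},
    {"x": 0.0156, "y": -0.035, "twist": 2.8},
    {"x": 0.0156, "y": -0.035, "twist": 2.8},
    {"x": 0.0156, "y": -0.035, "twist": 2.8},
  ],
)

```text
schema error: expected keys x, y, z, twist, claw
```

arm_command(
  steps=[
    {"x": 0.0156, "y": -0.035, "twist": 2.8},
    {"x": 0.0156, "y": -0.035, "twist": 2.8},
    {"x": 0.0156, "y": -0.035, "twist": 2.8},
    {"x": 0.0156, "y": -0.035, "twist": 2.8},
    {"x": 0.0156, "y": -0.035, "twist": 2.8},
    {"x": 0.0156, "y": -0.035, "twist": 2.8},
    {"x": 0.0156, "y": -0.035, "twist": 2.8},
    {},
  ],
)

```text
schema error: expected keys x, y, z, twist, claw
```

```bash
cat >> h.py <<'E'
from scipy.spatial.transform import Rotation as R
def st():
    s=ctrl.read_state(); M=R.from_rotvec(s['tool_rot']).as_matrix()
    print('t',round(s['clock'],2),'tcp',s['tool_pos'].round(4),'yaw_y',np.degrees(np.arctan2(M[1,1],M[0,1])).round(1),'tilt',M[:,2].round(3),'F',s['force'].round(1),'w',round(s['gripper_width'],4),'ff',round(s['finger_force'],1))
E
python3 - <<'E'
from h import *
st(); snap('wrist','w1'); print(ctrl.tip_extent)
for P in [(.537,.0214,.12),(.476,.0007,.12)]: print(px('w1',P))
E
```

```text
t 0.1 tcp [0.287  0.5826 0.2385] yaw_y 63.8 tilt [-0.001 -0.002 -1.   ] F [-0.7  0.1  0.2] w 0.0853 ff 0.0
0.008
[-53.8 547.1]
[-102.3  524.9]
```

View pics/w1.png

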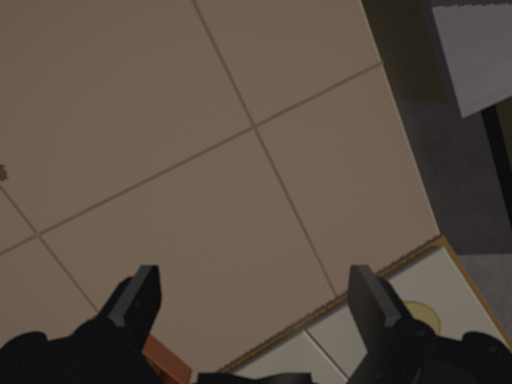

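The call was refused because every row needs all five keys. The wrist picture shows only the bench, since the arm hasn't moved. I'll resend the move with full rows.

arm_command(
  steps=[
    {"x": 0.0156, "y": -0.035, "z": 0, "twist": 2.8, "claw": 1},
    {"x": 0.0156, "y": -0.035, "z": 0, "twist": 2.8, "claw": 1},
    {"x": 0.0156, "y": -0.035, "z": 0, "twist": 2.8, "claw": 1},
    {"x": 0.0156, "y": -0.035, "z": 0, "twist": 2.8, "claw": 1},
    {"x": 0.0156, "y": -0.035, "z": 0, "twist": 2.8, "claw": 1},
    {"x": 0.0156, "y": -0.035, "z": 0, "twist": 2.8, "claw": 1},
    {"x": 0.0156, "y": -0.035, "z": 0, "twist": 2.8, "claw": 1},
    {"x": 0.0156, "y": -0.035, "z": 0, "twist": 2.8, "claw": 1},
  ],
)

```text
clock: 0.82
tool_pos: [0.4124, 0.3012, 0.2392]
tool_rot: [-0.101, -3.14, 0.0]
force: [0.9, 0.5, 0.4]
gripper_width: 0.0853
finger_force: 0.0
```

arm_command(
  steps=[
    {"x": 0.0156, "y": -0.035, "z": 0, "twist": 2.8, "claw": 1},
    {"x": 0.0156, "y": -0.035, "z": 0, "twist": 2.8, "claw": 1},
    {"x": 0.0156, "y": -0.035, "z": 0, "twist": 2.8, "claw": 1},
    {"x": 0.0156, "y": -0.035, "z": 0, "twist": 2.8, "claw": 1},
    {"x": 0.0156, "y": -0.035, "z": 0, "twist": 2.8, "claw": 1},
    {"x": 0.0156, "y": -0.035, "z": 0, "twist": 2.8, "claw": 1},
    {"x": 0.0156, "y": -0.035, "z": 0, "twist": 2.8, "claw": 1},
    {"x": 0, "y": 0, "z": 0, "twist": 0, "claw": 1},
  ],
)

```text
clock: 1.48
tool_pos: [0.5241, 0.0481, 0.2391]
tool_rot: [-0.414, 3.113, -0.009]
force: [-0.5, -0.9, -1.1]
gripper_width: 0.0854
finger_force: 0.0
```

```bash
python3 - <<'E'
from h import *
st(); snap('wrist','w2')
for P in [(.537,.0214,.12),(.476,.0007,.12)]: print(px('w2',P))
E
```

```text
t 1.48 tcp [0.5241 0.0481 0.2391] yaw_y 105.2 tilt [ 0.002 -0.005 -1.   ] F [-0.5 -0.9 -1.1] w 0.0854 ff 0.0
[219.4 202.1]
[211.1 121.9]
```

View pics/w2.png

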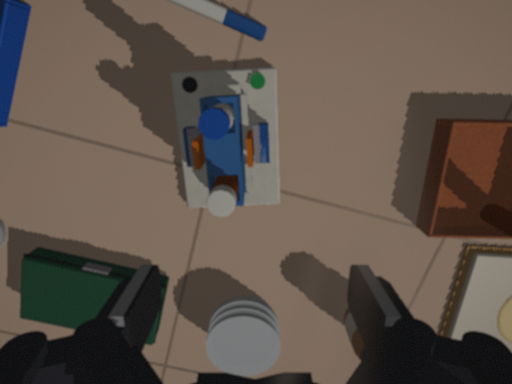

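The wrist view shows the amber cap at (222,200) and the blue cap at (215,123), within 3–4 px of prediction. I'll compute the corrections.

```bash
python3 - <<'E'
from h import *
a=w('w2',222,200,.12);b=w('w2',215,123,.12);print(a,b,np.degrees(np.arctan2(*(a-b)[1::-1])),np.linalg.norm(a-b))
for c in [(172,73),(276,69),(280,203),(188,208)]: print(w('w2',*c,.012))
E
```

```text
[0.5347 0.023  0.12  ] [0.476  0.0037 0.12  ] 18.20037171183918 0.06179142335308353
[ 0.4532 -0.0598  0.012 ]
[0.4216 0.0422 0.012 ]
[0.5601 0.0878 0.012 ]
[ 0.5945 -0.0146  0.012 ]
```

arm_command(
  steps=[
    {"x": 0.0063, "y": -0.0128, "z": -0.02, "twist": 1.6, "claw": 1},
    {"x": 0.0064, "y": -0.0129, "z": -0.02, "twist": 1.6, "claw": 1},
    {"x": 0, "y": 0, "z": -0.02, "twist": 0, "claw": 1},
    {"x": 0, "y": 0, "z": -0.02, "twist": 0, "claw": 1},
    {"x": 0, "y": 0, "z": 0, "twist": 0, "claw": 1},
    {"x": 0, "y": 0, "z": 0, "twist": 0, "claw": 1},
  ],
)

```text
clock: 2.03
tool_pos: [0.533, 0.0335, 0.1587]
tool_rot: [0.519, -3.096, -0.001]
force: [-0.1, -0.0, 0.1]
gripper_width: 0.0853
finger_force: 0.0
```

```bash
python3 -c "
from h import *
st()"
```

```text
t 2.03 tcp [0.533  0.0335 0.1587] yaw_y 109.0 tilt [-0.003  0.    -1.   ] F [-0.1 -0.   0.1] w 0.0853 ff 0.0
```

arm_command(
  steps=[
    {"x": 0.0039, "y": -0.0111, "z": 0, "twist": 0, "claw": 1},
    {"x": 0, "y": 0, "z": -0.015, "twist": 0, "claw": 1},
    {"x": 0, "y": 0, "z": -0.02, "twist": 0, "claw": 1},
    {"x": 0, "y": 0, "z": -0.02, "twist": 0, "claw": 1},
    {"x": 0, "y": 0, "z": -0.01, "twist": 0, "claw": 1},
    {"x": 0, "y": 0, "z": 0, "twist": 0, "claw": 1},
    {"x": 0, "y": 0, "z": 0, "twist": 0, "claw": 1},
  ],
)

```text
clock: 2.62
tool_pos: [0.5384, 0.0211, 0.095]
tool_rot: [-0.517, 3.098, -0.0]
force: [0.3, 0.1, 0.7]
gripper_width: 0.085
finger_force: 0.0
```

arm_command(
  steps=[
    {"x": 0, "y": 0, "z": 0, "twist": 0, "claw": 0.1},
    {"x": 0, "y": 0, "z": 0, "twist": 0, "claw": 0.1},
    {"x": 0, "y": 0, "z": 0, "twist": 0, "claw": 0.1},
    {"x": 0, "y": 0, "z": 0, "twist": 0, "claw": 0.1},
    {"x": 0, "y": 0, "z": 0, "twist": 0, "claw": 0.1},
    {"x": 0, "y": 0, "z": 0, "twist": 0, "claw": 0.1},
    {"x": 0, "y": 0, "z": 0, "twist": 0, "claw": 0.1},
    {"x": 0, "y": 0, "z": 0, "twist": 0, "claw": 0.1},
  ],
  grip_force=25,
)

```text
clock: 3.28
tool_pos: [0.5381, 0.0213, 0.0946]
tool_rot: [-0.518, 3.098, -0.0]
force: [0.1, 0.5, 3.9]
gripper_width: 0.0233
finger_force: 27.1
```

arm_command(
  steps=[
    {"x": 0, "y": 0, "z": 0.006, "twist": 0, "claw": 0.1},
    {"x": 0, "y": 0, "z": 0.012, "twist": 0, "claw": 0.1},
    {"x": 0, "y": 0, "z": 0.015, "twist": 0, "claw": 0.1},
    {"x": 0, "y": 0, "z": 0.015, "twist": 0, "claw": 0.1},
    {"x": 0, "y": 0, "z": 0.012, "twist": 0, "claw": 0.1},
    {"x": 0, "y": 0, "z": 0.01, "twist": 0, "claw": 0.1},
    {"x": 0, "y": 0, "z": 0, "twist": 0, "claw": 0.1},
    {"x": 0, "y": 0, "z": 0, "twist": 0, "claw": 0.1},
  ],
)

```text
clock: 3.95
tool_pos: [0.538, 0.0213, 0.1646]
tool_rot: [-0.517, 3.098, -0.0]
force: [-0.1, 0.5, -0.2]
gripper_width: 0.0231
finger_force: 26.9
```

arm_command(
  steps=[
    {"x": -0.006, "y": 0.017, "z": 0, "twist": 0, "claw": 0.1},
    {"x": -0.009, "y": 0.027, "z": 0, "twist": 0, "claw": 0.1},
    {"x": -0.01, "y": 0.03, "z": 0, "twist": 0, "claw": 0.1},
    {"x": -0.01, "y": 0.03, "z": 0, "twist": 0, "claw": 0.1},
    {"x": -0.01, "y": 0.03, "z": 0, "twist": 0, "claw": 0.1},
    {"x": -0.01, "y": 0.03, "z": 0, "twist": 0, "claw": 0.1},
    {"x": -0.01, "y": 0.03, "z": 0, "twist": 0, "claw": 0.1},
    {"x": -0.01, "y": 0.03, "z": 0, "twist": 0, "claw": 0.1},
  ],
)

```text
clock: 4.62
tool_pos: [0.4615, 0.2463, 0.1633]
tool_rot: [0.517, -3.097, 0.001]
force: [-0.1, 0.1, -0.9]
gripper_width: 0.0234
finger_force: 26.9
```

arm_command(
  steps=[
    {"x": -0.006, "y": 0.018, "z": 0, "twist": 0, "claw": 0.1},
    {"x": -0.004, "y": 0.01, "z": 0, "twist": 0, "claw": 0.1},
    {"x": 0, "y": 0, "z": 0, "twist": 0, "claw": 0.1},
    {"x": 0, "y": 0, "z": 0, "twist": 0, "claw": 0.1},
  ],
)

```text
clock: 4.95
tool_pos: [0.4527, 0.2722, 0.1637]
tool_rot: [0.518, -3.097, 0.002]
force: [-0.0, -1.1, -1.2]
gripper_width: 0.0229
finger_force: 26.9
```

```bash
python3 - <<'E'
from h import *
st(); snap('wrist','w3'); snap('scene','s3')
a=cv2.imread('pics/w3.png');b=cv2.imread('pics/s3.png')[110:260,200:400]
cv2.imwrite('pics/m3.png',np.hstack([cv2.resize(a,(400,300)),cv2.resize(b,(400,300))]))
E
```

```text
t 4.95 tcp [0.4527 0.2722 0.1637] yaw_y 109.0 tilt [-0.001 -0.002 -1.   ] F [-0.  -1.1 -1.2] w 0.0229 ff 26.9
```

View pics/m3.png

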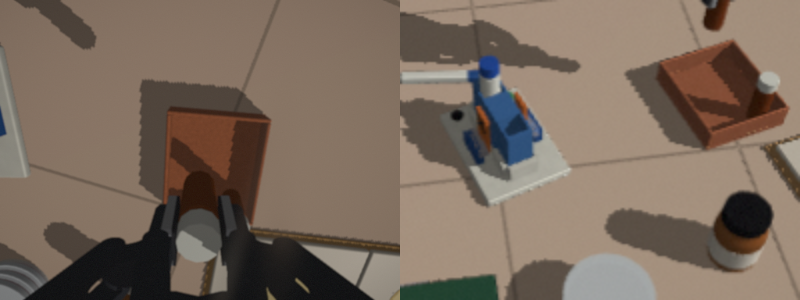

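The picture shows the amber vial held upright over the brown tray at (200,215) in the left half, and the white vial is undisturbed. Its underside is at about 0.119, so I'll lower it 0.113.

arm_command(
  steps=[
    {"x": 0, "y": 0, "z": -0.01, "twist": 0, "claw": 0.1},
    {"x": 0, "y": 0, "z": -0.02, "twist": 0, "claw": 0.1},
    {"x": 0, "y": 0, "z": -0.025, "twist": 0, "claw": 0.1},
    {"x": 0, "y": 0, "z": -0.025, "twist": 0, "claw": 0.1},
    {"x": 0, "y": 0, "z": -0.018, "twist": 0, "claw": 0.1},
    {"x": 0, "y": 0, "z": -0.01, "twist": 0, "claw": 0.1},
    {"x": 0, "y": 0, "z": -0.005, "twist": 0, "claw": 0.1},
    {"x": 0, "y": 0, "z": 0, "twist": 0, "claw": 0.1},
  ],
)

```text
clock: 5.72
tool_pos: [0.4527, 0.2723, 0.0503]
tool_rot: [0.516, -3.097, 0.001]
force: [-0.6, 0.6, -0.3]
gripper_width: 0.0233
finger_force: 26.9
```

arm_command(
  steps=[
    {"x": 0, "y": 0, "z": -0.001, "twist": 0, "claw": 0.1},
    {"x": 0, "y": 0, "z": 0, "twist": 0, "claw": 0.1},
    {"x": 0, "y": 0, "z": 0, "twist": 0, "claw": 0.1},
  ],
)

```text
clock: 5.97
tool_pos: [0.4535, 0.2736, 0.0513]
tool_rot: [-0.517, 3.097, 0.001]
force: [-0.8, -0.3, -0.7]
gripper_width: 0.0229
finger_force: 26.9
```

arm_command(
  steps=[
    {"x": 0, "y": 0, "z": -0.0015, "twist": 0, "claw": 0.1},
    {"x": 0, "y": 0, "z": 0, "twist": 0, "claw": 0.1},
    {"x": 0, "y": 0, "z": 0, "twist": 0, "claw": 0.32},
    {"x": 0, "y": 0, "z": 0, "twist": 0, "claw": 0.4},
    {"x": 0, "y": 0, "z": 0, "twist": 0, "claw": 0.55},
    {"x": 0, "y": 0, "z": 0, "twist": 0, "claw": 0.55},
    {"x": 0, "y": 0, "z": 0, "twist": 0, "claw": 0.55},
    {"x": 0, "y": 0, "z": 0, "twist": 0, "claw": 0.55},
  ],
)

```text
clock: 6.63
tool_pos: [0.4529, 0.2733, 0.0488]
tool_rot: [0.518, -3.099, 0.0]
force: [0.3, -0.0, -1.0]
gripper_width: 0.0469
finger_force: 0.0
```

arm_command(
  steps=[
    {"x": 0, "y": 0, "z": 0.012, "twist": 0, "claw": 0.55},
    {"x": 0, "y": 0, "z": 0.02, "twist": 0, "claw": 0.55},
    {"x": 0, "y": 0, "z": 0.025, "twist": 0, "claw": 0.55},
    {"x": 0, "y": 0, "z": 0.025, "twist": 0, "claw": 0.55},
    {"x": 0, "y": 0, "z": 0.025, "twist": 0, "claw": 0.55},
    {"x": 0, "y": 0, "z": 0.015, "twist": 0, "claw": 1},
    {"x": 0, "y": 0, "z": 0, "twist": 0, "claw": 1},
    {"x": 0, "y": 0, "z": 0, "twist": 0, "claw": 1},
  ],
)

```text
clock: 7.3
tool_pos: [0.4532, 0.2735, 0.1715]
tool_rot: [-0.517, 3.097, 0.001]
force: [-0.8, -0.6, -0.6]
gripper_width: 0.081
finger_force: 0.0
```

arm_command(
  steps=[
    {"x": 0.0015, "y": -0.02, "z": 0, "twist": 0, "claw": 1},
    {"x": 0.003, "y": -0.032, "z": 0, "twist": 0, "claw": 1},
    {"x": 0.003, "y": -0.035, "z": 0, "twist": 0, "claw": 1},
    {"x": 0.003, "y": -0.035, "z": 0, "twist": 0, "claw": 1},
    {"x": 0.003, "y": -0.035, "z": 0, "twist": 0, "claw": 1},
    {"x": 0.003, "y": -0.035, "z": 0, "twist": 0, "claw": 1},
    {"x": 0.003, "y": -0.035, "z": 0, "twist": 0, "claw": 1},
    {"x": 0.0025, "y": -0.025, "z": 0, "twist": 0, "claw": 1},
  ],
)

```text
clock: 7.97
tool_pos: [0.4736, 0.0177, 0.1694]
tool_rot: [0.513, -3.096, 0.002]
force: [1.0, -0.1, 0.2]
gripper_width: 0.0855
finger_force: 0.0
```

arm_command(
  steps=[
    {"x": 0.001, "y": -0.0193, "z": 0, "twist": 0, "claw": 1},
    {"x": 0, "y": 0, "z": 0, "twist": 0, "claw": 1},
    {"x": 0, "y": 0, "z": 0, "twist": 0, "claw": 1},
  ],
)

```text
clock: 8.22
tool_pos: [0.475, 0.0009, 0.1697]
tool_rot: [0.513, -3.097, -0.0]
force: [-0.7, -0.4, -0.4]
gripper_width: 0.0855
finger_force: 0.0
```

```bash
python3 - <<'E'
from h import *
st(); snap('top','t4'); snap('wrist','w4')
print(px('w4',(.4761,.0022,.12)))
a=cv2.imread('pics/w4.png');b=cv2.imread('pics/t4.png')[170:290,110:270]
cv2.imwrite('pics/m4.png',np.hstack([cv2.resize(a,(400,300)),cv2.resize(b,(400,300),interpolation=cv2.INTER_CUBIC)]))
E
```

```text
t 8.22 tcp [0.475  0.0009 0.1697] yaw_y 108.8 tilt [-0.003 -0.    -1.   ] F [-0.7 -0.4 -0.4] w 0.0855 ff 0.0
[253.5 233.3]
```

View pics/m4.png

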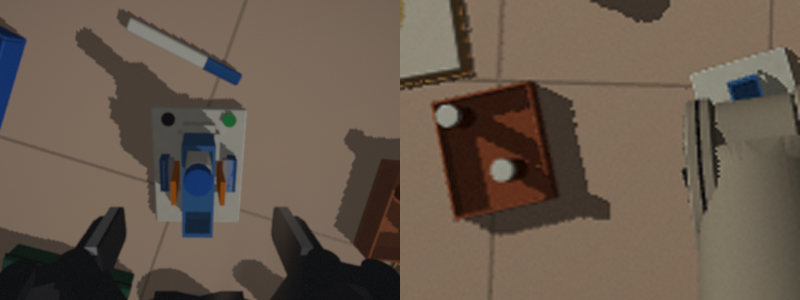

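The amber vial stands upright in the brown tray (right half, (503,170)). The blue cap at (255,233) full scale matches the prediction of (253.5,233). Descending and gripping.

arm_command(
  steps=[
    {"x": 0.001, "y": 0.001, "z": -0.015, "twist": 0, "claw": 1},
    {"x": 0, "y": 0, "z": -0.02, "twist": 0, "claw": 1},
    {"x": 0, "y": 0, "z": -0.02, "twist": 0, "claw": 1},
    {"x": 0, "y": 0, "z": -0.015, "twist": 0, "claw": 1},
    {"x": 0, "y": 0, "z": -0.005, "twist": 0, "claw": 1},
    {"x": 0, "y": 0, "z": 0, "twist": 0, "claw": 1},
    {"x": 0, "y": 0, "z": 0, "twist": 0, "claw": 0.1},
    {"x": 0, "y": 0, "z": 0, "twist": 0, "claw": 0.1},
  ],
)

```text
clock: 8.98
tool_pos: [0.4775, 0.0036, 0.0965]
tool_rot: [-0.519, 3.097, 0.0]
force: [0.0, -0.2, -0.1]
gripper_width: 0.0639
finger_force: 0.0
```

arm_command(
  steps=[
    {"x": 0, "y": 0, "z": 0, "twist": 0, "claw": 0.1},
    {"x": 0, "y": 0, "z": 0, "twist": 0, "claw": 0.1},
    {"x": 0, "y": 0, "z": 0, "twist": 0, "claw": 0.1},
    {"x": 0, "y": 0, "z": 0, "twist": 0, "claw": 0.1},
    {"x": 0, "y": 0, "z": 0, "twist": 0, "claw": 0.1},
    {"x": 0, "y": 0, "z": 0, "twist": 0, "claw": 0.1},
  ],
)

```text
clock: 9.48
tool_pos: [0.4773, 0.003, 0.0964]
tool_rot: [-0.517, 3.098, -0.0]
force: [-0.3, 0.0, 5.8]
gripper_width: 0.0232
finger_force: 25.6
```

arm_command(
  steps=[
    {"x": 0, "y": 0, "z": 0.006, "twist": 0, "claw": 0.1},
    {"x": 0, "y": 0, "z": 0.012, "twist": 0, "claw": 0.1},
    {"x": 0, "y": 0, "z": 0.015, "twist": 0, "claw": 0.1},
    {"x": 0, "y": 0, "z": 0.015, "twist": 0, "claw": 0.1},
    {"x": 0, "y": 0, "z": 0.012, "twist": 0, "claw": 0.1},
    {"x": 0, "y": 0, "z": 0.01, "twist": 0, "claw": 0.1},
    {"x": 0, "y": 0, "z": 0, "twist": 0, "claw": 0.1},
    {"x": 0, "y": 0, "z": 0, "twist": 0, "claw": 0.1},
  ],
)

```text
clock: 10.15
tool_pos: [0.477, 0.0029, 0.1662]
tool_rot: [-0.517, 3.098, -0.0]
force: [0.4, -0.7, 0.7]
gripper_width: 0.0232
finger_force: 25.1
```

arm_command(
  steps=[
    {"x": -0.001, "y": -0.018, "z": 0, "twist": 0, "claw": 0.1},
    {"x": -0.002, "y": -0.028, "z": 0, "twist": 0, "claw": 0.1},
    {"x": -0.002, "y": -0.03, "z": 0, "twist": 0, "claw": 0.1},
    {"x": -0.002, "y": -0.03, "z": 0, "twist": 0, "claw": 0.1},
    {"x": -0.002, "y": -0.03, "z": 0, "twist": 0, "claw": 0.1},
    {"x": -0.002, "y": -0.03, "z": 0, "twist": 0, "claw": 0.1},
    {"x": -0.002, "y": -0.03, "z": 0, "twist": 0, "claw": 0.1},
    {"x": -0.002, "y": -0.03, "z": 0, "twist": 0, "claw": 0.1},
  ],
)

```text
clock: 10.82
tool_pos: [0.4609, -0.2242, 0.1648]
tool_rot: [0.517, -3.097, -0.002]
force: [0.9, 0.2, -1.0]
gripper_width: 0.0229
finger_force: 25.1
```

arm_command(
  steps=[
    {"x": -0.001, "y": -0.03, "z": 0, "twist": 0, "claw": 0.1},
    {"x": -0.001, "y": -0.02, "z": 0, "twist": 0, "claw": 0.1},
    {"x": 0, "y": -0.008, "z": 0, "twist": 0, "claw": 0.1},
    {"x": 0, "y": 0, "z": 0, "twist": 0, "claw": 0.1},
    {"x": 0, "y": 0, "z": 0, "twist": 0, "claw": 0.1},
  ],
)

```text
clock: 11.23
tool_pos: [0.4596, -0.2796, 0.1651]
tool_rot: [0.518, -3.098, -0.003]
force: [0.0, -0.7, -0.1]
gripper_width: 0.0233
finger_force: 25.1
```

arm_command(
  steps=[
    {"x": 0, "y": 0, "z": -0.01, "twist": 0, "claw": 0.1},
    {"x": 0, "y": 0, "z": -0.02, "twist": 0, "claw": 0.1},
    {"x": 0, "y": 0, "z": -0.025, "twist": 0, "claw": 0.1},
    {"x": 0, "y": 0, "z": -0.025, "twist": 0, "claw": 0.1},
    {"x": 0, "y": 0, "z": -0.018, "twist": 0, "claw": 0.1},
    {"x": 0, "y": 0, "z": -0.01, "twist": 0, "claw": 0.1},
    {"x": 0, "y": 0, "z": -0.005, "twist": 0, "claw": 0.1},
    {"x": 0, "y": 0, "z": 0, "twist": 0, "claw": 0.1},
  ],
)

```text
clock: 11.9
tool_pos: [0.4597, -0.2796, 0.0519]
tool_rot: [0.52, -3.097, -0.003]
force: [0.1, 0.8, 0.2]
gripper_width: 0.0235
finger_force: 25.1
```

arm_command(
  steps=[
    {"x": 0, "y": 0, "z": -0.001, "twist": 0, "claw": 0.1},
    {"x": 0, "y": 0, "z": 0, "twist": 0, "claw": 0.1},
    {"x": 0, "y": 0, "z": 0, "twist": 0, "claw": 0.32},
    {"x": 0, "y": 0, "z": 0, "twist": 0, "claw": 0.4},
    {"x": 0, "y": 0, "z": 0, "twist": 0, "claw": 0.55},
    {"x": 0, "y": 0, "z": 0, "twist": 0, "claw": 0.55},
    {"x": 0, "y": 0, "z": 0, "twist": 0, "claw": 0.55},
    {"x": 0, "y": 0, "z": 0, "twist": 0, "claw": 0.55},
  ],
)

```text
clock: 12.57
tool_pos: [0.4599, -0.2811, 0.0519]
tool_rot: [-0.518, 3.099, -0.0]
force: [-0.1, -0.1, 0.1]
gripper_width: 0.0472
finger_force: 0.0
```

arm_command(
  steps=[
    {"x": 0, "y": 0, "z": 0.012, "twist": 0, "claw": 0.55},
    {"x": 0, "y": 0, "z": 0.02, "twist": 0, "claw": 0.55},
    {"x": 0, "y": 0, "z": 0.025, "twist": 0, "claw": 0.55},
    {"x": 0, "y": 0, "z": 0.025, "twist": 0, "claw": 0.55},
    {"x": 0, "y": 0, "z": 0.025, "twist": 0, "claw": 0.55},
    {"x": 0, "y": 0, "z": 0.015, "twist": 0, "claw": 1},
    {"x": 0, "y": 0, "z": 0, "twist": 0, "claw": 1},
    {"x": 0, "y": 0, "z": 0, "twist": 0, "claw": 1},
  ],
)

```text
clock: 13.23
tool_pos: [0.4601, -0.2813, 0.1745]
tool_rot: [-0.517, 3.097, -0.002]
force: [0.2, -0.0, -0.1]
gripper_width: 0.0807
finger_force: 0.0
```

arm_command(
  steps=[
    {"x": 0.003, "y": 0.02, "z": 0, "twist": 0, "claw": 1},
    {"x": 0.005, "y": 0.032, "z": 0, "twist": 0, "claw": 1},
    {"x": 0.0055, "y": 0.035, "z": 0, "twist": 0, "claw": 1},
    {"x": 0.0055, "y": 0.035, "z": 0, "twist": 0, "claw": 1},
    {"x": 0.0055, "y": 0.035, "z": 0, "twist": 0, "claw": 1},
    {"x": 0.0055, "y": 0.035, "z": 0, "twist": 0, "claw": 1},
    {"x": 0.0055, "y": 0.035, "z": 0, "twist": 0, "claw": 1},
    {"x": 0.0055, "y": 0.032, "z": 0, "twist": 0, "claw": 1},
  ],
)

```text
clock: 13.9
tool_pos: [0.4998, -0.0198, 0.1724]
tool_rot: [0.519, -3.096, -0.001]
force: [0.9, -1.0, -0.1]
gripper_width: 0.0854
finger_force: 0.0
```

arm_command(
  steps=[
    {"x": 0.004, "y": 0.025, "z": 0, "twist": -0.5, "claw": 1},
    {"x": 0.002, "y": 0.0096, "z": 0, "twist": 0, "claw": 1},
    {"x": 0, "y": 0, "z": 0, "twist": 0, "claw": 1},
    {"x": 0, "y": 0, "z": 0, "twist": 0, "claw": 1},
  ],
)

```text
clock: 14.23
tool_pos: [0.5061, 0.0117, 0.1729]
tool_rot: [0.504, -3.098, 0.001]
force: [-0.7, -1.0, -0.7]
gripper_width: 0.0853
finger_force: 0.0
```

```bash
python3 - <<'E'
from h import *
st(); snap('top','t5'); snap('wrist','w5')
n=np.array([-.316,.949]);c=np.array([.5065,.0123])
for s in(.027,-.027): print('catch top outer',px('w5',(*(c+s*n),.076)))
a=cv2.imread('pics/w5.png');b=cv2.imread('pics/t5.png')[190:280,320:390]
cv2.imwrite('pics/m5.png',np.hstack([a,cv2.resize(b,(288,384),interpolation=cv2.INTER_CUBIC)]))
E
```

```text
t 14.23 tcp [0.5061 0.0117 0.1729] yaw_y 108.5 tilt [-0.002 -0.001 -1.   ] F [-0.7 -1.  -0.7] w 0.0853 ff 0.0
catch top outer [292.1 206.7]
catch top outer [220.2 206.7]
```

View pics/m5.png

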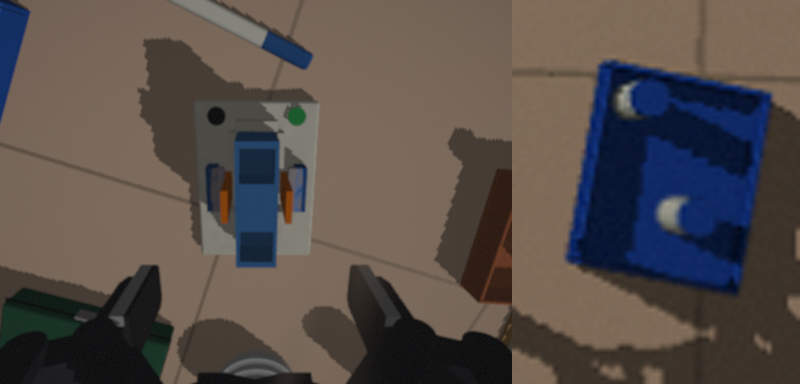

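The white vial stands upright in the blue tray (right panel, (680,215)). The catch outer edges at about (221,207) and (293,207) match the prediction of (220/292,207), so I'll descend over the catches.

arm_command(
  steps=[
    {"x": 0, "y": 0, "z": -0.015, "twist": 0, "claw": 1},
    {"x": 0, "y": 0, "z": -0.025, "twist": 0, "claw": 1},
    {"x": 0, "y": 0, "z": -0.025, "twist": 0, "claw": 1},
    {"x": 0, "y": 0, "z": -0.02, "twist": 0, "claw": 1},
    {"x": 0, "y": 0, "z": -0.02, "twist": 0, "claw": 1},
    {"x": 0, "y": 0, "z": -0.01, "twist": 0, "claw": 1},
    {"x": 0, "y": 0, "z": -0.005, "twist": 0, "claw": 1},
    {"x": 0, "y": 0, "z": 0, "twist": 0, "claw": 1},
  ],
)

```text
clock: 15.0
tool_pos: [0.5063, 0.0114, 0.0531]
tool_rot: [0.501, -3.099, 0.001]
force: [-0.3, 0.4, 0.3]
gripper_width: 0.0854
finger_force: 0.0
```

arm_command(
  steps=[
    {"x": 0, "y": 0, "z": 0, "twist": 0, "claw": 0.4},
    {"x": 0, "y": 0, "z": 0, "twist": 0, "claw": 0.4},
    {"x": 0, "y": 0, "z": 0, "twist": 0, "claw": 0.4},
    {"x": 0, "y": 0, "z": 0, "twist": 0, "claw": 0.3},
    {"x": 0, "y": 0, "z": 0, "twist": 0, "claw": 0.3},
    {"x": 0, "y": 0, "z": 0, "twist": 0, "claw": 0.3},
    {"x": 0, "y": 0, "z": 0, "twist": 0, "claw": 0.3},
    {"x": 0, "y": 0, "z": 0, "twist": 0, "claw": 0.3},
  ],
  grip_force=28,
)

```text
clock: 15.67
tool_pos: [0.5078, 0.0126, 0.0555]
tool_rot: [-0.503, 3.098, -0.001]
force: [-2.5, 0.2, 10.4]
gripper_width: 0.0392
finger_force: 27.2
```

```bash
python3 -c "
from h import *
st()"
```

```text
t 15.67 tcp [0.5078 0.0126 0.0555] yaw_y 108.4 tilt [ 0.003 -0.    -1.   ] F [-2.5  0.2 10.4] w 0.0392 ff 27.2
```

arm_command(
  steps=[
    {"x": 0, "y": 0, "z": 0.003, "twist": 0, "claw": 0.3},
    {"x": 0, "y": 0, "z": 0.004, "twist": 0, "claw": 0.3},
    {"x": 0, "y": 0, "z": 0.005, "twist": 0, "claw": 0.3},
    {"x": 0, "y": 0, "z": 0.005, "twist": 0, "claw": 0.3},
    {"x": 0, "y": 0, "z": 0.003, "twist": 0, "claw": 0.3},
    {"x": 0, "y": 0, "z": 0, "twist": 0, "claw": 0.3},
    {"x": 0, "y": 0, "z": 0, "twist": 0, "claw": 0.3},
  ],
)

```text
clock: 16.25
tool_pos: [0.5069, 0.0125, 0.074]
tool_rot: [-0.504, 3.101, -0.0]
force: [-0.3, -0.2, -1.7]
gripper_width: 0.0388
finger_force: 29.6
```

```bash
python3 - <<'E'
from h import *
st(); snap('scene','s6'); snap('wrist','w6')
b=cv2.imread('pics/s6.png')[120:220,190:320]
cv2.imwrite('pics/m6.png',np.hstack([cv2.resize(cv2.imread('pics/w6.png'),(400,300)),cv2.resize(b,(390,300),interpolation=cv2.INTER_CUBIC)]))
E
```

```text
t 16.25 tcp [0.5069 0.0125 0.074 ] yaw_y 108.5 tilt [ 0. -0. -1.] F [-0.3 -0.2 -1.7] w 0.0388 ff 29.6
```

View pics/m6.png

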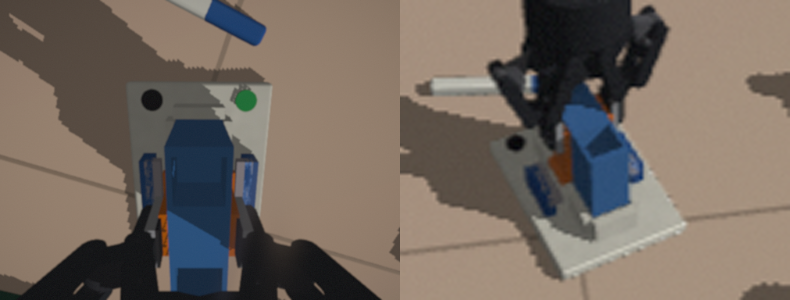

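The wrist force of −1.7 N equals the carrier's weight. The pictures show the carrier level and rising between the fingers at (200,200) in the left half. I'll lift 82 mm more.

arm_command(
  steps=[
    {"x": 0, "y": 0, "z": 0.007, "twist": 0, "claw": 0.3},
    {"x": 0, "y": 0, "z": 0.013, "twist": 0, "claw": 0.3},
    {"x": 0, "y": 0, "z": 0.016, "twist": 0, "claw": 0.3},
    {"x": 0, "y": 0, "z": 0.016, "twist": 0, "claw": 0.3},
    {"x": 0, "y": 0, "z": 0.014, "twist": 0, "claw": 0.3},
    {"x": 0, "y": 0, "z": 0.01, "twist": 0, "claw": 0.3},
    {"x": 0, "y": 0, "z": 0.006, "twist": 0, "claw": 0.3},
    {"x": 0, "y": 0, "z": 0, "twist": 0, "claw": 0.3},
  ],
)

```text
clock: 17.02
tool_pos: [0.5074, 0.0126, 0.1569]
tool_rot: [-0.504, 3.099, -0.0]
force: [0.4, 0.1, -1.7]
gripper_width: 0.0388
finger_force: 29.6
```

arm_command(
  steps=[
    {"x": 0, "y": 0, "z": 0, "twist": 0, "claw": 0.3},
    {"x": 0, "y": 0, "z": 0, "twist": 0, "claw": 0.3},
    {"x": 0, "y": 0, "z": 0, "twist": 0, "claw": 0.3},
    {"x": 0, "y": 0, "z": 0, "twist": 0, "claw": 0.3},
    {"x": 0, "y": 0, "z": 0, "twist": 0, "claw": 0.3},
    {"x": 0, "y": 0, "z": 0, "twist": 0, "claw": 0.3},
  ],
)

```text
clock: 17.52
tool_pos: [0.5067, 0.0126, 0.1555]
tool_rot: [0.504, -3.1, -0.0]
force: [-0.5, 0.6, -1.9]
gripper_width: 0.0386
finger_force: 29.6
```

```bash
python3 - <<'E'
from h import *
st(); snap('scene','s7')
cv2.imwrite('pics/m7.png',cv2.resize(cv2.imread('pics/s7.png'),(768,576),interpolation=cv2.INTER_CUBIC))
E
```

```text
t 17.52 tcp [0.5067 0.0126 0.1555] yaw_y 108.5 tilt [-0.001 -0.    -1.   ] F [-0.5  0.6 -1.9] w 0.0386 ff 29.6
```

View pics/m7.png

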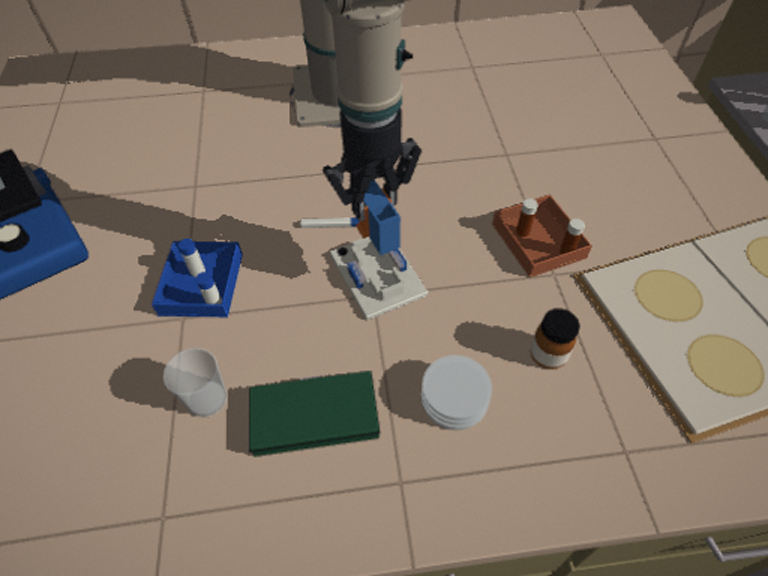

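The carrier at (382,220) is held level about 10 cm above the empty dock. Both vials stand in their trays, at (528,215) and (190,258), and the bystanders are in place. Handing in.

```bash
python3 -c "
from rig import ctrl
print(ctrl.job_done())"
```

```text
the job is handed in; nothing more can be done
None
```

I handed the job in at about 17.5 s with the amber vial standing in the brown tray, the white vial in the blue tray, and the empty carrier held level by its two catches about 10 cm above the dock; the hand-in call returned no verdict.

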